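# Lock the puzzle-table divider and snap its cover cap on

## Robot

A 6-joint arm with a two-finger parallel gripper is mounted at the origin on the work surface. World frame = base frame: x ahead of the robot, y to its left, z up, the work surface at z = 0. Lengths are in m, angles in rad, forces in N, time in s.
With the tool pointing down it reaches from about 0.375 to 0.975 m from the base axis. Payload 3.8 kg.
Tool frame: the origin (TCP) lies at the very end of the fingers, on their centre line; the grasp point (between the pads) lies 19 mm behind it; z points along the fingers, y is the line along which they close (so a half turn about z gives the same grasp; the last joint's range is limited). The gripper opens to 85 mm and grips with 20 to 120 N. Pads are 22 mm wide; open, the fingers measure 114 mm over their backs; the gripper's body (76 mm by 85 mm) begins 54 mm behind the grasp point. The pads swing forward as they close: fully open they stand 13 mm farther back than shut.
Start: joints at [-1.287, 0.264, 1.604, -0, 1.274, -0.037], TCP at [0.213, -0.641, 0.231] pointing down, gripper open.
Joint ranges: [-2.63, 2.63], [-0.94, 2.18], [0.31, 2.57], [-1.31, 4.45], [0, 2.66], [-2.55, 2.55]. Speed limits (rad/s): [2.57, 2.57, 3.14, 3.14, 3.14, 3.14].

## Interface

Orientations are given as a rotation vector (axis times angle).
In Python, from workcell import bot gives the robot as it stands.
- The arm moves only by the shell command python3 -m creep 'ROWS' [FORCE]. ROWS is JSON, a list of rows, each a list of 5 numbers: the shift along the tool's x, y, z in units of 0.05 m (1.0 is 0.05 m), then the turn about the tool's z in units of 0.1 rad (1.0 is 0.1 rad), then the opening, from 0 (shut) to 1 (fully open). In form: [[tx, ty, tz, spin, hand], ...]. A call has 1 to 20 rows; each row shifts and turns the commanded pose from where the row before left it, along the tool's axes as they then stand; what a row does not reach is not made up. A row lasts 1/8 s, in which the tool goes at most 62.5 mm and 10.7 degrees, less where a joint would pass 70% of its speed; a pose out of reach is approached as far as the arm can. A call with a number of a shift or a turn outside -1 to 1 is refused whole. A call with a gripper value outside its range is refused whole. The fingers move at their own pace and stop on an object; FORCE is the grip in N (left out, the last holds). Time passes only in rows, so rows that do not move let the fingers close. It gives the time, the measured TCP pose, the force, the opening and the grip force at its end, in the units of the state.
- bot.read_state(): the state, without advancing time (a new reading comes with each control period).
- bot.read_camera(name): name is "scene" or "top" or "wrist"; returns a dict with "pixels" (384x512x3 uint8, red, green, blue), "vfov" (degrees; the focal length in pixels is half the picture's height over the tangent of half this angle, whatever the lens; pixels are square), "cx", "cy" (the principal point, pixels), "world_to_cam" (4x4, takes a point from world to camera coordinates). Camera axes: x right, y down, z forward; pixel columns grow to the right and rows downward; lengths in m; the calibration is good to about 2 mm. A picture is of the moment at which its call begins. There is no depth.
- bot.finish_job(): hands the job in; it is judged then, once.
Trained networks look in a picture, given as the dict that the camera call returned (one of the last four; its "shot" number tells which), for a name from the list of things; names that differ only in an ending like _2 or _b are one class to them, and where a whole thing is asked for, a point or a joint stands for the part that bears it (a point fixed in the world has none). Each returns a list of dicts, best first, with "score" (0 to 1); they miss things now and then, are a little off and sometimes report something else, mostly with a low value. They report only what shows in the picture. A call takes as long as a camera call. They do not tell look-alikes from the thing itself.
- bot.look_for(target, picture): "bbox" ([left, top, right, bottom] in pixels, round what is visible of it).
- bot.regions_of(target, picture): "mask" (384x512 bool, what is visible of it) and "bbox" ([left, top, right, bottom] in pixels, round what is visible of it).
The state is a dict: "time": time; "q": joint angles; "joint_vel": joint speeds; "joint_torque": joint torques, N m; "tool_pos": TCP position; "tcp_rot": TCP orientation; "wrist_force": force on the tool from outside, world axes, zero at the start; "torque": the same for the moment, N m; "width": opening from 0.0 (shut) to 1.0 (fully open); "grip_force": force on a finger pad.
Only numpy, scipy, OpenCV 4.12 (cv2) and the standard library are available. Lean on these libraries where they do the work, as an engineer would, in place of code of your own. Each camera call takes 0.05 s, during which the arm holds its last target. There are 200 camera calls.

## Task

Fasten the divider rail on the puzzle board: turn the winged lock at its open, uncapped end a quarter turn clockwise (seen from above) until it clicks past its detent and stays, then fetch the loose round black cap and press it straight down onto the lock's stud until it snaps home, flat on the wing. Do not stop at the click: keep pressing the cap down firmly (about 10 newtons) and finish like that, still pressing, with nothing let go; leave the other things on the board where they are.

Things in the scene. Friction and masses are not known exactly. Their poses are not given: they have to be found in the camera images.
- rail: Straight pine divider rail fixed on the board, 260 mm long, 60 wide, 25 high; origin at the centre of its underside, y along its length, z up. The open lock with its bare stud stands 80 mm from the origin towards -y; 80 mm towards +y is a twin lock, already turned and capped: leave it. Each lock sits on a dark steel disc, 54 mm across, 4 mm thick.
- twin_top (a point): Top centre, 81 mm above the board, of the twin lock's black cap, which is fixed and looks like the loose one. Not to be touched.
- stud: Turning head of the open lock, steel: a wing (flat bar) 44 mm long, 24 wide, 18 high, from 29 to 47 mm above the board, with an upright round stud on it. Origin on the axis at the wing's flat top, 47 mm above the board; x along the wing, y across it, z up. Grasp the wing's 24 mm along y, the fingers passing either side of the stud.
- stud_tip (a point): Top centre of the stud, 26 mm above the wing top. The stud is 18 mm in diameter, tapered over its top 10 mm to 8 mm. Two sprung, slippery round beads bulge 4 mm out of its sides at +x and -x of stud, centred 9 mm above the wing top; they hold the cap. They do not stick out past the wing's sides.
- lock (a joint): Turn of the lock in rad, 0 to 1.57, growing clockwise seen from above (the stud's yaw falls as it grows). 0: open, wing across the rail; 1.57: locked, wing along the rail, against a stop. Between about 0.25 and 1.05 a sprung detent resists with about 0.2 N m; its hump is at 0.65: let go before it the lock springs back, past it it is pushed on to 1.05 or more, where it stays as left.
- cap: Loose round black plastic cap, 40 mm in diameter, 34 mm tall, about 35 g, standing mouth down on the board; origin at the centre of its underside, z up. Any yaw will do. Its mouth is a 21.6 mm hole in a 3.5 mm thick lip; inside it is 30 mm wide, up to 28 mm from the underside. It can be gripped round its side.
- cap_top (a point): Centre of the cap's flat top, 34 mm above its underside. On the stud the cap slides freely until its underside is about 14 mm above the wing top; there the lip meets the beads and needs about 8 to 15 N. As the lip passes them the force drops sharply, and the cap then stops with its underside on the wing top (cap and stud origins coincide). It then holds against about 10 N of pull.
- glue: Bystander: small closed glue jar, 52 mm diameter, 75 mm tall; origin at the centre of its underside.
- pawn: Bystander: turned dark-wood game pawn, 38 mm across its foot, 58 mm tall; origin at the centre of its underside.
- piece_a: Bystander: chunky light wooden jigsaw piece lying flat, 50 x 50 x 9 mm with two round tabs; origin at the centre of its underside.
- piece_b: Bystander: chunky dark wooden jigsaw piece, same size; origin at the centre of its underside.
- mug: Bystander: white mug, 80 mm diameter, 95 mm tall, handle on its +y side; origin at the centre of its underside.
- magnifier: Bystander: magnifying glass lying flat, ring 72 mm across, 90 mm handle along its -x; origin under the lens centre.
Things that resemble listed ones, but are neither listed nor needed, are in the scene too. What is shaped like the cap but yellow is not meant.

How it is judged:
By the outcome, as a careful person would: the job done as asked, in the order asked, and still so for the second after the job is handed in, while the arm keeps its last pose, push and grip.
It also fails if it takes over 72 s, if anything falls off the work surface, if the arm or the gripper's body presses on something with over 40 N, if the wrist force passes 120 N, or if a joint passes its speed limit or range.

## Working session

There is one attempt and no reset: what is moved stays moved. The work goes in short steps, Python scripts to look and compute and a shell command to move; the robot and the scene stay as the last step left them, time stands still between calls to the robot, and variables do not carry over. Pictures are saved under pics/ and viewed, at most 10 in all, crops included, and the job is handed in when it is done.

```bash
mkdir -p pics; cat > h.py <<'E'
import numpy as np,cv2
from workcell import bot
def K(p):
    f=p["pixels"].shape[0]/2/np.tan(np.radians(p["vfov"])/2); return f
def proj(p,X):
    c=np.array(p["world_to_cam"])@np.append(X,1); f=K(p); return np.array([p["cx"]+f*c[0]/c[2],p["cy"]+f*c[1]/c[2]])
def ray(p,uv):
    T=np.array(p["world_to_cam"]);R=T[:3,:3];o=-R.T@T[:3,3];f=K(p)
    d=R.T@np.array([(uv[0]-p["cx"])/f,(uv[1]-p["cy"])/f,1]);return o,d
def atz(p,uv,z):
    o,d=ray(p,uv);return o+d*(z-o[2])/d[2]
def tri(obs):
    A=np.zeros((3,3));b=np.zeros(3);L=[]
    for p,uv in obs:
        o,d=ray(p,uv);d/=np.linalg.norm(d);M=np.eye(3)-np.outer(d,d);A+=M;b+=M@o;L.append((o,M))
    x=np.linalg.solve(A,b);return x,[float(np.linalg.norm(M@(x-o)))for o,M in L]
def save(p,n): cv2.imwrite("pics/"+n,cv2.cvtColor(p["pixels"],cv2.COLOR_RGB2BGR))
E
python3 - <<'E'
from h import *
P={n:bot.read_camera(n) for n in("scene","top","wrist")}
cv2.imwrite("pics/a.png",cv2.cvtColor(cv2.resize(np.hstack([P["scene"]["pixels"],P["top"]["pixels"]]),(800,300)),cv2.COLOR_RGB2BGR))
save(P["top"],"top.png")
for n in("scene","top","wrist"):
  print(n,P[n]["vfov"],P[n]["cx"],P[n]["cy"],[list(map(lambda v:round(v,2),r)) for r in P[n]["world_to_cam"]])
  for t in("rail","stud","cap","glue","pawn","mug"):
    print(t,[([int(v) for v in d["bbox"]],round(d["score"],2)) for d in bot.look_for(t,P[n])])
s=bot.read_state();print(s["tool_pos"],s["tcp_rot"],s["width"],s["wrist_force"],s["time"])
E
```

```text
scene 53.30436600738603 259.68319212343994 197.4265776910398 [[np.float64(0.57), np.float64(0.82), np.float64(0.02), np.float64(-0.42)], [np.float64(0.57), np.float64(-0.38), np.float64(-0.73), np.float64(-0.25)], [np.float64(-0.59), np.float64(0.43), np.float64(-0.69), np.float64(1.39)], [np.float64(0.0), np.float64(0.0), np.float64(0.0), np.float64(1.0)]]
rail [([235, 160, 318, 215], 0.8)]
stud [([249, 184, 262, 200], 0.66)]
cap [([103, 259, 126, 277], 0.89), ([97, 231, 120, 248], 0.78)]
glue [([144, 230, 169, 264], 0.65)]
pawn [([144, 210, 158, 231], 0.49)]
mug [([325, 125, 346, 160], 0.58), ([130, 301, 160, 372], 0.52)]
top 54.47426527514239 250.27915701882011 193.42645471422156 [[np.float64(0.0), np.float64(-1.0), np.float64(0.02), np.float64(0.07)], [np.float64(-0.99), np.float64(-0.0), np.float64(-0.1), np.float64(0.58)], [np.float64(0.1), np.float64(-0.02), np.float64(-0.99), np.float64(1.12)], [np.float64(0.0), np.float64(0.0), np.float64(0.0), np.float64(1.0)]]
rail [([162, 194, 251, 219], 0.81), ([226, 195, 238, 211], 0.31)]
stud []
cap [([362, 195, 379, 209], 0.67), ([322, 188, 345, 204], 0.65), ([354, 225, 370, 239], 0.47)]
glue [([324, 187, 344, 201], 0.72)]
pawn [([354, 225, 371, 237], 0.48)]
mug []
wrist 66.1672871677669 261.1492139301903 192.05611565531845 [[np.float64(0.32), np.float64(-0.95), np.float64(-0.0), np.float64(-0.67)], [np.float64(-0.91), np.float64(-0.31), np.float64(0.27), np.float64(-0.04)], [np.float64(-0.25), np.float64(-0.08), np.float64(-0.96), np.float64(0.38)], [np.float64(0.0), np.float64(0.0), np.float64(0.0), np.float64(1.0)]]
rail []
stud []
cap []
glue []
pawn []
mug []
[ 0.21285616 -0.64056945  0.23128751] [ 3.10121837e+00  5.01826806e-01 -1.21838653e-05] 1.0019504992842543 [ 0.39024068 -0.36448141  0.22798536] 1.05
```

View pics/a.png

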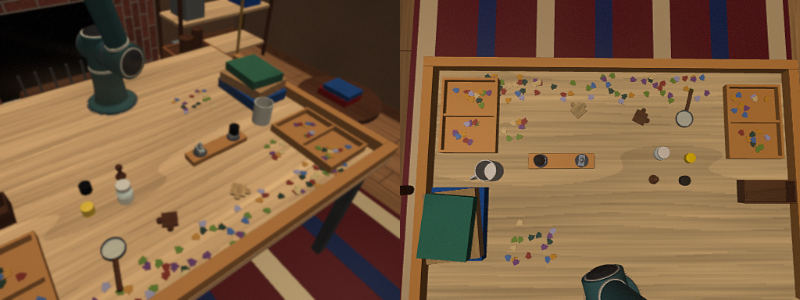

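View pics/top.png

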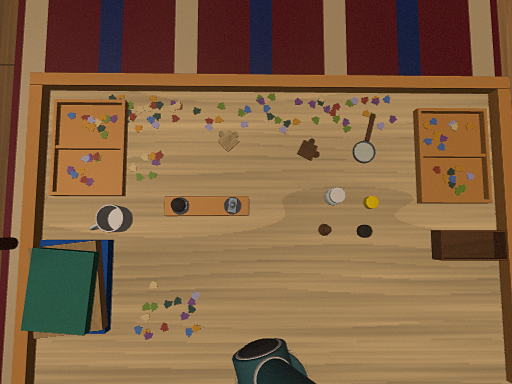

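The top view shows the black cap at (364,231), with these possible confusions: yellow cap (372,202), dark pawn (324,230), and the fixed twin cap on the rail (179,205). The open lock is at (232,205). In the scene view the black cap is at (109,240) and the yellow one at (114,268). By the description I choose the black one at (364,231).

```bash
python3 - <<'E'
from h import *
t=bot.read_camera("top");s=bot.read_camera("scene")
a=cv2.resize(t["pixels"][180:250,300:400],(560,392),interpolation=2)
b=cv2.resize(s["pixels"][215:285,90:180],(504,392),interpolation=2)
cv2.imwrite("pics/b.png",cv2.cvtColor(cv2.resize(np.hstack([a,b]),(798,294)),cv2.COLOR_RGB2BGR))
print("cap",tri([(t,(364,231)),(s,(108.5,239.5))]))
def c(b):return((b[0]+b[2])/2,(b[1]+b[3])/2)
for n in("cap","stud","twin_top","stud_tip","rail"):
  for p,l in((t,"t"),(s,"s")):
    for d in bot.regions_of(n,p):
      ys,xs=np.where(d["mask"]);print(n,l,round(d["score"],2),xs.mean().round(1),ys.mean().round(1),[int(v) for v in d["bbox"]],atz(p,(xs.mean(),ys.mean()),.02).round(4))
print("stud tri",tri([(t,(232,205)),(s,(255.5,192))]))
E
```

```text
cap (array([ 0.46103842, -0.28430838,  0.02141879]), [0.0004951188216644777, 0.0004951188216645564])
cap t 0.73 370.6 202.1 [363, 197, 378, 210] [ 0.5506 -0.3085  0.02  ]
cap t 0.55 364.2 230.8 [354, 223, 369, 239] [ 0.4614 -0.286   0.02  ]
cap s 0.88 111.9 267.7 [101, 258, 123, 276] [ 0.5514 -0.3071  0.02  ]
cap s 0.76 109.0 240.0 [99, 232, 118, 250] [ 0.4622 -0.2833  0.02  ]
stud t 0.23 364.2 230.9 [354, 223, 373, 240] [ 0.4611 -0.2858  0.02  ]
stud s 0.45 255.5 191.0 [248, 184, 261, 200] [0.5186 0.1372 0.02  ]
twin_top t 0.57 364.0 231.1 [357, 226, 372, 238] [ 0.4604 -0.2853  0.02  ]
twin_top t 0.56 207.3 205.6 [163, 195, 247, 214] [0.5383 0.1991 0.02  ]
twin_top s 0.66 276.6 186.4 [238, 158, 313, 211] [0.5371 0.2014 0.02  ]
stud_tip t 0.7 232.5 205.9 [227, 197, 238, 213] [0.5375 0.1216 0.02  ]
stud_tip s 0.7 255.4 190.9 [253, 182, 261, 195] [0.5181 0.1373 0.02  ]
rail t 0.71 206.8 205.2 [164, 194, 248, 218] [0.5394 0.2007 0.02  ]
rail s 0.9 276.7 186.4 [236, 157, 317, 215] [0.5372 0.2017 0.02  ]
stud tri (array([0.53914056, 0.12258474, 0.03917947]), [0.00015523766759379466, 0.00015523766759379946])
```

View pics/b.png

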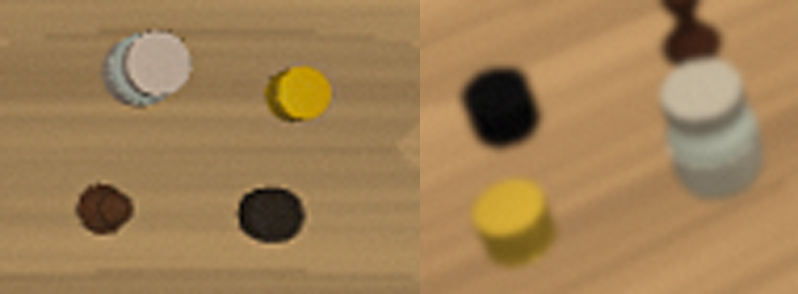

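The crop confirms the choice: the black cap is at top (364,231), clearly apart from the yellow one, the pawn and the glue jar. Next I move over the open lock and then turn the tool to x ≈ world -x.

```bash
python3 -m creep '[[0.65,-0.73,0,-1,1],[0.65,-0.73,0,0,1]]'; python3 -m creep '[[0.5,-0.8,0,-1,1]]'
```

```text
time: 1.9
tool_pos: [0.2472, -0.5484, 0.231]
tcp_rot: [-3.072, -0.656, -0.0]
wrist_force: [0.9, 0.5, 0.3]
width: 1.002
grip_force: 0.0
time: 2.02
tool_pos: [0.254, -0.5011, 0.2313]
tcp_rot: [3.034, 0.813, 0.001]
wrist_force: [-0.3, 0.3, 1.0]
width: 0.999
grip_force: 0.0
```

```bash
cat >> h.py <<'E'
from scipy.spatial.transform import Rotation as Ro
def togo(x,y,z,yaw):
    "total spin units, and shift units in present tool axes"
    s=bot.read_state();R=Ro.from_rotvec(s["tcp_rot"]).as_matrix()
    y0=np.arctan2(R[1,0],R[0,0]);dy=(yaw-y0+np.pi)%(2*np.pi)-np.pi
    print("pos",s["tool_pos"].round(4),"yaw",round(y0,4),"tilt",np.round(R[:2,2],4),"q6",round(s["q"][5],3),"t",s["time"])
    d=R.T@(np.array([x,y,z])-s["tool_pos"])/.05
    print("shift",d.round(3),"spin",round(-dy/.1,2))
E
python3 -c "
from h import *
togo(.539,.1226,.19,np.pi-.001)"
```

```text
pos [ 0.254  -0.5011  0.2313] yaw 0.5234 tilt [ 0.0004 -0.0001] q6 -0.099 t 2.025
shift [11.171 -7.954  0.827] spin -26.17
```

```bash
python3 -m creep '[[0.75,-0.53,0.05,0,1],[0.75,-0.53,0.05,0,1],[0.75,-0.53,0.05,0,1],[0.75,-0.53,0.05,0,1],[0.75,-0.53,0.05,0,1],[0.75,-0.53,0.05,0,1],[0.75,-0.53,0.05,0,1],[0.75,-0.53,0.05,0,1],[0.75,-0.53,0.05,0,1],[0.75,-0.53,0.05,0,1],[0.75,-0.53,0.05,0,1],[0.75,-0.53,0.05,0,1],[0.75,-0.53,0.05,0,1],[0.75,-0.53,0.05,0,1],[0.67,-0.53,0.1,0,1]]'
python3 -m creep '[[0,0,0,-1,1],[0,0,0,-1,1],[0,0,0,-1,1],[0,0,0,-1,1],[0,0,0,-1,1],[0,0,0,-1,1],[0,0,0,-1,1],[0,0,0,-1,1],[0,0,0,-1,1],[0,0,0,-1,1],[0,0,0,-1,1],[0,0,0,-1,1],[0,0,0,-1,1]]'
python3 -m creep '[[0,0,0,-1,1],[0,0,0,-1,1],[0,0,0,-1,1],[0,0,0,-1,1],[0,0,0,-1,1],[0,0,0,-1,1],[0,0,0,-1,1],[0,0,0,-1,1],[0,0,0,-1,1],[0,0,0,-1,1],[0,0,0,-1,1],[0,0,0,-1,1],[0,0,0,-1,1]]'
python3 - <<'E'
from h import *
togo(.539,.1226,.19,np.pi)
p=bot.read_camera("wrist");save(p,"w1.png")
for n in("stud","stud_tip","rail","cap"):
    for d in bot.regions_of(n,p):
      ys,xs=np.where(d["mask"]);print(n,round(d["score"],2),xs.mean().round(1),ys.mean().round(1),[int(v) for v in d["bbox"]])
E
```

```text
time: 3.9
tool_pos: [0.541, 0.122, 0.1917]
tcp_rot: [3.035, 0.809, 0.002]
wrist_force: [0.2, -0.4, -0.4]
width: 1.0
grip_force: 0.0
time: 5.52
tool_pos: [0.5401, 0.1204, 0.1914]
tcp_rot: [1.923, 2.484, 0.0]
wrist_force: [0.0, -0.3, -0.8]
width: 0.995
grip_force: 0.0
time: 7.15
tool_pos: [0.5401, 0.1203, 0.1914]
tcp_rot: [0.027, 3.141, 0.0]
wrist_force: [0.2, -0.1, -0.0]
width: 1.0
grip_force: 0.0
pos [0.5401 0.1203 0.1914] yaw 3.1241 tilt [0.0003 0.0001] q6 -1.379 t 7.15
shift [0.024 0.045 0.029] spin -0.18
stud 0.79 264.5 177.9 [250, 155, 281, 202]
stud_tip 0.78 264.4 178.1 [251, 153, 280, 202]
stud_tip 0.44 276.0 317.7 [251, 301, 302, 330]
rail 0.57 342.2 171.6 [218, 140, 466, 205]
```

View pics/w1.png

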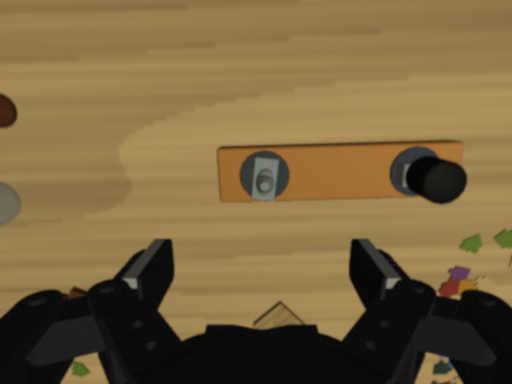

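The wrist picture shows the open lock at (264,178) with its wing across the rail. The rail runs from (218,148) to (464,197), and the twin is at (440,178). I take a second wrist view from 50 mm aside and measure finely.

```bash
cat > m.py <<'E'
from h import *
def rail(p):
    q=cv2.cvtColor(p["pixels"],cv2.COLOR_RGB2HSV);R=p["pixels"].astype(int)
    m=((q[...,1]>165)&(R[...,0]>130)).astype(np.uint8)
    m[230:]=0
    n,l,st,_=cv2.connectedComponentsWithStats(m);i=1+st[1:,4].argmax()
    c=cv2.findContours((l==i).astype(np.uint8),0,1)[0][0][:,0]
    W=np.array([atz(p,u,.025)[:2] for u in c])
    r=cv2.minAreaRect((W*1000).astype(np.float32)); return r,st[i]
E
python3 - <<'E'
from m import *
p=bot.read_camera("wrist");print(rail(p))
cv2.imwrite("pics/s1.png",cv2.resize(cv2.cvtColor(p["pixels"][140:215,210:310],cv2.COLOR_RGB2BGR),(800,600),interpolation=2))
for X in [(.539,.1226,.047),(.539,.1226,.073)]: print(proj(p,X))
np.save("w1.npy",p,allow_pickle=True)
E
python3 -m creep '[[0,-0.5,0,0,1],[0,-0.5,0,-0.18,1],[0,0,0,0,1],[0,0,0,0,1]]'
python3 - <<'E'
from m import *
p=bot.read_camera("wrist");print(rail(p))
np.save("w2.npy",p,allow_pickle=True)
for d in bot.regions_of("stud",p): print(d["bbox"],d["score"])
E
```

```text
(((538.6478881835938, 202.28504943847656), (57.125091552734375, 255.55714416503906), 0.47649532556533813), array([ 218,  143,  245,   59, 7496], dtype=int32))
[264.0793401  179.15417878]
[264.31951462 185.62012883]
time: 7.95
tool_pos: [0.5391, 0.0707, 0.1913]
tcp_rot: [0.006, 3.141, 0.001]
wrist_force: [0.3, -0.3, 0.2]
width: 0.999
grip_force: 0.0
(((538.2699584960938, 227.54612731933594), (56.81193161010742, 205.53866577148438), 0.5264433026313782), array([ 313,  147,  197,   54, 6114], dtype=int32))
[295.8, 155.0, 330.0, 203.4] 0.61
```

View pics/s1.png

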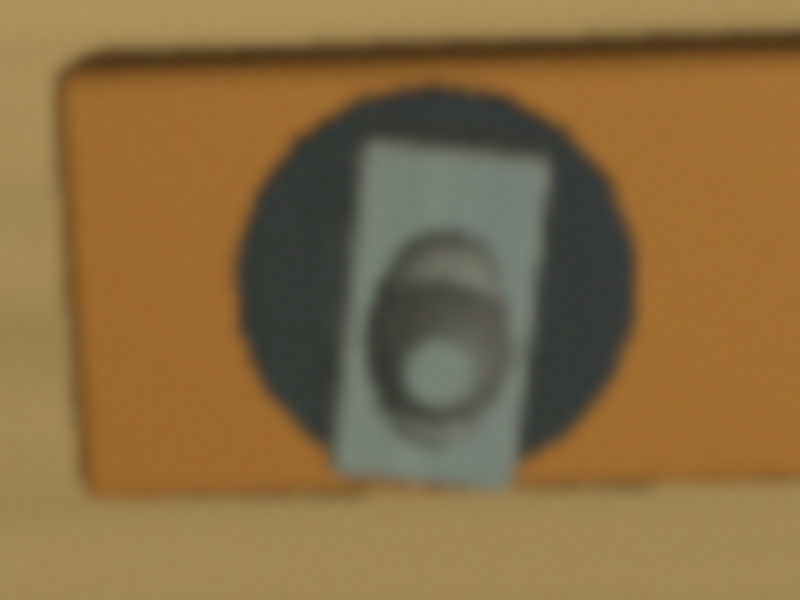

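The tip is at pixel (264.9,186.6) and the wing corners at about (255,157), (279,159), (274,201), (252,199), so the wing is slightly rotated from square. I'll back-project this and use the second view for height.

```bash
cat >> m.py <<'E'
def wing(p,uv):
    g=p["pixels"].astype(int);m=((g[...,2]-g[...,0]>-15)&(g.sum(2)>270)).astype(np.uint8)
    u,v=map(int,uv);k=np.zeros_like(m);k[max(v-40,0):v+40,max(u-30,0):u+30]=1
    m=cv2.morphologyEx(m*k,3,np.ones((9,9)))
    n,l,st,_=cv2.connectedComponentsWithStats(m);i=1+st[1:,4].argmax()
    c=cv2.findContours((l==i).astype(np.uint8),0,1)[0][0][:,0]
    r=cv2.minAreaRect(np.array([atz(p,q,.047)[:2]*1000 for q in c]).astype(np.float32))
    pr=cv2.minAreaRect(c); return r,pr
E
python3 - <<'E'
from m import *
p=np.load("w1.npy",allow_pickle=True).item();p2=np.load("w2.npy",allow_pickle=True).item()
C=[np.array(c)/8+[210,140]-.4 for c in((360,137),(551,155),(512,488),(334,470))]
W=np.array([atz(p,c,.047) for c in C]);print(W.round(4),W.mean(0))
d=W[2]+W[3]-W[0]-W[1];print("wing yaw",np.arctan2(d[1],d[0]))
print("tip",atz(p,(264.5,186.2),.073))
a=wing(p,(264,179));b=wing(p2,(313,179));print(a,b)
print(tri([(p,a[1][0]),(p2,b[1][0])]))
# tip in 2nd view by template
T=p["pixels"][176:196,254:276];r=cv2.matchTemplate(p2["pixels"][150:215,285:340],T,cv2.TM_CCOEFF_NORMED)
_,v,_,(x,y)=cv2.minMaxLoc(r);u2=(285+x+10.5,150+y+10.2);print(v,u2,tri([(p,(264.5,186.2)),(p2,u2)]))
togo(.54,.122,.19,np.pi)
E
```

```text
[[0.5162 0.1137 0.047 ]
 [0.519  0.1371 0.047 ]
 [0.5617 0.1319 0.047 ]
 [0.5588 0.1093 0.047 ]] [0.53892269 0.12300078 0.047     ]
wing yaw -0.1129650934726305
tip [0.5395521  0.12275542 0.073     ]
(((538.96044921875, 123.1513442993164), (23.09403419494629, 41.9644889831543), 83.06346130371094), ((264.5304870605469, 178.72561645507812), (23.301054000854492, 40.85967254638672), 6.34019136428833)) (((538.956787109375, 123.03794860839844), (22.77751350402832, 42.09601593017578), 83.11119842529297), ((314.1351318359375, 179.68919372558594), (22.851459503173828, 41.75734329223633), 9.462322235107422))
(array([0.53846958, 0.12305598, 0.04753646]), [2.4170541615743395e-05, 2.4170541615787732e-05])
0.6899354457855225 (315.5, 186.2) (array([0.54304858, 0.12283434, 0.05770901]), [0.0004531867019150934, 0.0004531867019152088])
pos [0.5391 0.071  0.1913] yaw 3.1389 tilt [0.     0.0004] q6 -1.483 t 8.05
shift [-0.015  1.02   0.026] spin -0.03
```

The wing centre is (0.539, 0.123), its top is at 0.0475, and its yaw is about -0.12. Moving in and grasping.

```bash
python3 -m creep '[[0,0.5,0,0,1],[-0.01,0.54,0,0,1],[0,0,0,0.59,1],[0,0,0,0.59,1],[0,0,0.6,0,0.7],[0,0,0.6,0,0.6],[0,0,0.6,0,0.6],[0,0,0.3,0,0.6],[0,0,0,0,0.6],[0,0,0,0,0.6]]' 40
python3 -c "
from h import *
togo(.539,.1231,.034,np.pi-.12);print(bot.read_state()['wrist_force'])"
```

```text
time: 9.3
tool_pos: [0.5407, 0.1227, 0.0875]
tcp_rot: [0.189, 3.134, 0.001]
wrist_force: [-0.2, 0.3, 0.4]
width: 0.604
grip_force: 0.0
pos [0.5407 0.1227 0.0875] yaw 3.021 tilt [0.002  0.0004] q6 -1.272 t 9.3
shift [0.038 0.003 1.07 ] spin -0.01
[-0.1600484   0.26806783  0.35744678]
```

```bash
python3 -m creep '[[0.03,0,0.3,0,0.6],[0,0,0.3,0,0.6],[0,0,0.3,0,0.6],[0,0,0.15,0,0.6],[0,0,0,0,0.6]]' 40; python3 -m creep '[[0,0,0,0,0.2],[0,0,0,0,0.1],[0,0,0,0,0.1],[0,0,0,0,0.1],[0,0,0,0,0.1],[0,0,0,0,0.1]]' 50
```

```text
time: 9.93
tool_pos: [0.5373, 0.1223, 0.0326]
tcp_rot: [-0.189, -3.134, 0.001]
wrist_force: [-0.2, 0.1, 1.3]
width: 0.606
grip_force: 0.0
time: 10.68
tool_pos: [0.5389, 0.1234, 0.0346]
tcp_rot: [0.19, 3.134, 0.002]
wrist_force: [-0.3, 6.1, 3.0]
width: 0.263
grip_force: 51.7
```

```bash
python3 -m creep '[[0,0,0,0.9,0.1],[0,0,0,0.9,0.1],[0,0,0,0.9,0.1],[0,0,0,0.9,0.1],[0,0,0,0.9,0.1],[0,0,0,0.9,0.1],[0,0,0,0.9,0.1],[0,0,0,0.9,0.1],[0,0,0,0.9,0.1],[0,0,0,0.9,0.1],[0,0,0,0.9,0.1],[0,0,0,0.9,0.1],[0,0,0,0.9,0.1],[0,0,0,0.9,0.1],[0,0,0,0.9,0.1],[0,0,0,0.5,0.1],[0,0,0,0.4,0.1],[0,0,0,0,0.1]]'
python3 -c "
from h import *
togo(.539,.1231,.034,-np.pi-.12);s=bot.read_state();print(s['wrist_force'],s['torque'],s['width'])"
```

```text
time: 12.92
tool_pos: [0.5394, 0.1239, 0.0346]
tcp_rot: [2.211, 2.231, 0.005]
wrist_force: [1.2, 7.3, 1.4]
width: 0.264
grip_force: 51.5
pos [0.5394 0.1239 0.0346] yaw 1.5801 tilt [0.0027 0.0021] q6 0.169 t 12.925
shift [-0.016 -0.009  0.013] spin -14.41
[1.17701783 7.28357999 1.43989817] [ 1.13036133 -0.1446506  -0.00607967] 0.2642269525283986
```

```bash
python3 -m creep '[[0,0,0,0.2,0.1],[0,0,0,0,0.1],[0,0,0,0,0.6],[0,0,0,0,0.6],[0,0,0,0,0.6],[0,0,-0.5,0,0.6],[0,0,-1,0,1],[0,0,-1,0,1],[0,0,-0.8,0,1],[0,0,0,0,1],[0,0,0,0,1]]'
python3 - <<'E'
from m import *
togo(.461,-.285,.17,np.pi/2)
p=bot.read_camera("wrist");save(p,"w3.png");np.save("w3.npy",p,allow_pickle=True)
print(proj(p,(.539,.123,.047)),wing(p,proj(p,(.539,.123,.047))))
E
```

```text
time: 14.3
tool_pos: [0.5377, 0.1222, 0.1981]
tcp_rot: [-2.233, -2.21, 0.001]
wrist_force: [-0.1, -0.2, -0.8]
width: 1.003
grip_force: 0.0
pos [0.5377 0.1222 0.1981] yaw 1.5605 tilt [-0.0009 -0.0003] q6 0.189 t 14.3
shift [-8.159 -1.449  0.566] spin -0.1
[262.50447581 177.20810969] (((539.4428100585938, 123.8647689819336), (22.623655319213867, 42.03764724731445), 0.16130203008651733), ((263.0, 176.0), (40.0, 22.0), 90.0))
```

View pics/w3.png

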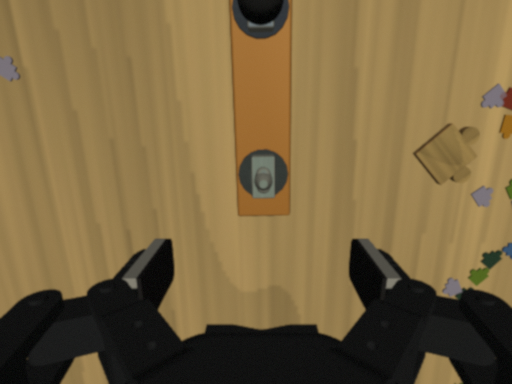

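The wing now lies along the rail at (263,176), so it is locked and has stayed there; the twin is untouched. Next the cap, with two wrist views on the way.

```bash
python3 -m creep '[[-0.8,-0.14,0.05,0,1],[-0.8,-0.14,0.05,0,1],[-0.8,-0.14,0.05,0,1],[-0.8,-0.14,0.05,0,1],[-0.8,-0.14,0.05,0,1],[-0.8,-0.14,0.05,0,1],[-0.8,-0.14,0.05,0,1],[-0.8,-0.14,0.05,0,1],[-0.6,-0.14,0.05,0,1],[0,0,0,0,1],[0,0,0,0,1]]'
cat >> m.py <<'E'
def capm(p,uv):
    g=p["pixels"].astype(int);m=(g.sum(2)<130).astype(np.uint8);u,v=map(int,uv)
    k=np.zeros_like(m);k[max(v-50,0):v+50,max(u-50,0):u+50]=1;m*=k
    n,l,st,ce=cv2.connectedComponentsWithStats(m);i=1+st[1:,4].argmax();return ce[i],st[i],l==i
E
python3 - <<'E'
from m import *
p=bot.read_camera("wrist");np.save("w4.npy",p,allow_pickle=True)
u=proj(p,(.461,-.285,.034));print(u,capm(p,u)[:2])
for d in bot.regions_of("cap",p): print(d["bbox"],d["score"])
togo(.461,-.285,.17,np.pi/2)
E
```

```text
time: 15.72
tool_pos: [0.4709, -0.226, 0.1748]
tcp_rot: [-2.231, -2.208, 0.001]
wrist_force: [0.2, -0.1, -0.1]
width: 1.0
grip_force: 0.0
[252.43838724 235.7683213 ] (array([253.85385878, 230.6272578 ]), array([ 236,  210,   36,   42, 1218], dtype=int32))
[312.4, 227.2, 347.4, 270.2] 0.85
[238.8, 209.5, 275.8, 254.6] 0.67
pos [ 0.4715 -0.2257  0.1756] yaw 1.5617 tilt [-0.0011  0.001 ] q6 -0.485 t 15.825
shift [-1.188 -0.199  0.11 ] spin -0.09
```

```bash
python3 -m creep '[[-0.6,-0.1,0.05,0,1],[-0.59,-0.1,0.06,-0.1,1],[0,0,0,0,1],[0,0,0,0,1]]'
python3 - <<'E'
from m import *
from scipy.optimize import least_squares
P=[np.load("w4.npy",allow_pickle=True).item(),bot.read_camera("wrist")];np.save("w5.npy",P[1],allow_pickle=True)
M=[capm(p,proj(p,(.461,-.285,.034)))[2] for p in P]
a=np.linspace(0,2*np.pi,60)
def ext(p,x,y,z0):
    uv=np.array([proj(p,(x+.02*np.cos(t),y+.02*np.sin(t),z0+h)) for h in(0,.034) for t in a]);
    return np.r_[uv.min(0),uv.max(0)]
def bb(m):
    ys,xs=np.where(m);return np.array([xs.min()-.5,ys.min()-.5,xs.max()+.5,ys.max()+.5])
B=[bb(m) for m in M]
f=lambda v:np.concatenate([ext(p,*v)-b for p,b in zip(P,B)])
r=least_squares(f,[.461,-.285,0]);print(r.x,r.fun.round(1),B)
togo(r.x[0],r.x[1],.02,np.pi/2)
E
```

```text
time: 16.32
tool_pos: [0.4613, -0.2851, 0.1707]
tcp_rot: [-2.22, -2.222, -0.001]
wrist_force: [-0.5, 0.1, 0.0]
width: 1.001
grip_force: 0.0
[ 0.46201469 -0.28889537 -0.01136562] [-0.2 -2.2  0.7  0.  -0.4  0.2 -0.1  1.7] [array([235.5, 209.5, 271.5, 251.5]), array([242.5, 157.5, 281.5, 199.5])]
pos [ 0.4614 -0.285   0.1708] yaw 1.5718 tilt [-0.      0.0006] q6 -0.601 t 16.375
shift [-0.079  0.013  3.015] spin 0.01
```

```bash
python3 - <<'E'
from m import *
o=[]
for f,(u,v) in(("w4",(254,231)),("w5",(262,178))):
    p=np.load(f+".npy",allow_pickle=True).item();q=cv2.resize(p["pixels"][v-35:v+35,u-35:u+35],(400,400),interpolation=2)
    o.append(q);
    for x,y,z0 in((.461,-.285,0),(.462,-.287,0)):
        print(f,[proj(p,(x,y,z)).round(1) for z in(0,.034)])
cv2.imwrite("pics/c.png",cv2.cvtColor(cv2.convertScaleAbs(np.hstack(o),alpha=1.8,beta=20),cv2.COLOR_RGB2BGR))
E
```

```text
w4 [array([253.3, 223.7]), array([252.4, 235.8])]
w4 [array([254.2, 225.3]), array([253.4, 237.5])]
w5 [array([260.8, 174. ]), array([260.8, 181.4])]
w5 [array([261.7, 175.8]), array([261.8, 183.4])]
```

View pics/c.png

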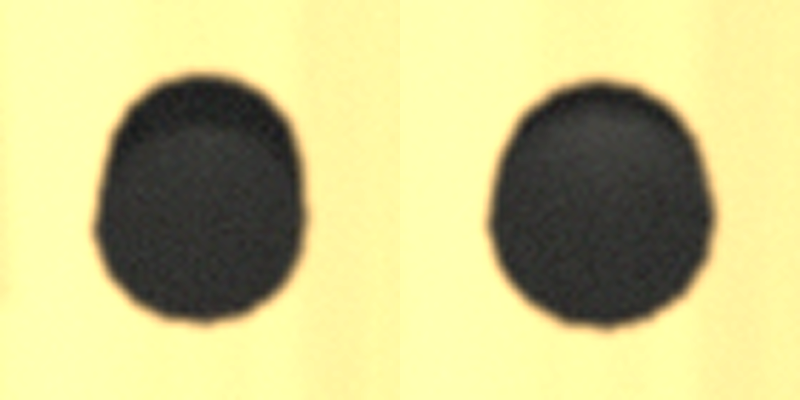

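The cap's top disc is centred at (254,234) in the first view and (262,181) in the second. This gives a cap at (0.462, -0.2845) with its top at about 0.033, standing on the board. Descending to grasp.

```bash
python3 -m creep '[[0.01,0.01,0.6,0,0.85],[0,0,0.6,0,0.8],[0,0,0.6,0,0.8],[0,0,0.5,0,0.8],[0,0,0.4,0,0.8],[0,0,0.3,0,0.8],[0,0,0.26,0,0.8],[0,0,0,0,0.8]]'; python3 -m creep '[[0,0,0,0,0.4],[0,0,0,0,0.3],[0,0,0,0,0.3],[0,0,0,0,0.3],[0,0,0,0,0.3],[0,0,0,0,0.3]]' 80
python3 - <<'E'
from m import *
togo(.5392,.1235,.15,np.pi/2)
E
```

```text
time: 17.38
tool_pos: [0.4611, -0.285, 0.0069]
tcp_rot: [-2.22, -2.221, 0.0]
wrist_force: [0.1, -0.3, -0.2]
width: 0.804
grip_force: 0.0
time: 18.12
tool_pos: [0.4627, -0.2865, 0.0092]
tcp_rot: [2.22, 2.22, 0.001]
wrist_force: [0.8, 0.3, 5.6]
width: 0.442
grip_force: 80.7
pos [ 0.4627 -0.2865  0.0092] yaw 1.5707 tilt [ 0.0021 -0.0014] q6 -0.6 t 18.125
shift [ 8.196  1.535 -2.825] spin -0.0
```

```bash
python3 -m creep '[[0,0,-0.5,0,0.3],[0,0,-0.8,0,0.3],[0,0,-0.8,0,0.3],[0,0,-0.7,0,0.3],[0,0,-0.2,0,0.3],[0.7,0.13,0,0,0.3],[0.8,0.15,0,0,0.3],[0.8,0.15,0,0,0.3],[0.8,0.15,0,0,0.3],[0.8,0.15,0,0,0.3],[0.8,0.15,0,0,0.3],[0.8,0.15,0,0,0.3],[0.8,0.15,0,0,0.3],[0.8,0.15,0,0,0.3],[0.8,0.15,0,0,0.3],[0.1,0.05,0,0,0.3],[0,0,0,0,0.3],[0,0,0,0,0.3]]'
python3 - <<'E'
from m import *
for _ in range(2):
  p=bot.read_camera("wrist");togo(.5392,.1235,.13,np.pi/2)
save(p,"w6.png");np.save("w6.npy",p,allow_pickle=True);print(bot.read_state()["width"],proj(p,(.5392,.1235,.073)),proj(p,(.5392,.1235,.047)))
E
```

```text
time: 20.38
tool_pos: [0.5375, 0.1132, 0.157]
tcp_rot: [-2.222, -2.22, 0.002]
wrist_force: [0.6, 0.2, -0.7]
width: 0.439
grip_force: 80.3
pos [0.5377 0.1131 0.1573] yaw 1.5695 tilt [-0.0009 -0.0004] q6 0.164 t 20.425
shift [0.207 0.031 0.546] spin -0.01
pos [0.5378 0.1132 0.1575] yaw 1.5693 tilt [-0.0005 -0.0003] q6 0.164 t 20.475
shift [0.207 0.027 0.551] spin -0.01
0.4392940149934905 [263.1184714  184.10831797] [262.92845428 176.8886969 ]
```

View pics/w6.png

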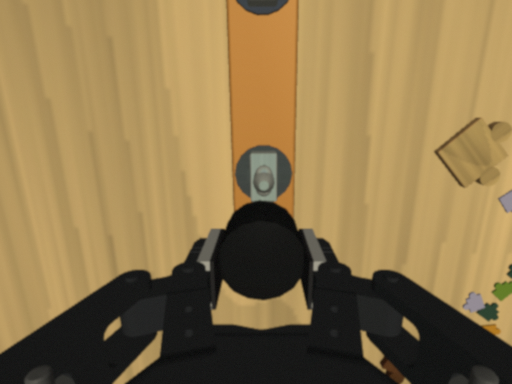

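The cap sits upright in the grip, its top disc centred at about (262,255). The stud ahead is at (263,181) and the wing is still along the rail. I'll measure the cap-to-stud offset in this same picture.

```bash
python3 - <<'E'
from m import *
from scipy.optimize import least_squares
p=np.load("w6.npy",allow_pickle=True).item()
print("wing",wing(p,(263,176)), "w3",wing(np.load("w3.npy",allow_pickle=True).item(),(263,177))[0][0])
g=p["pixels"].astype(int).sum(2)
print("col",[int(v) for v in g[160:206,260:266].mean(1)])
print("row182",[int(v) for v in g[181:185,246:282].mean(0)])
print("capcol",[(r,int(g[r,255:270].mean())) for r in list(range(198,208))+list(range(290,304))])
print("caprow",[(c,int(g[255,c])) for c in list(range(212,224))+list(range(300,314))])
a=np.linspace(0,2*np.pi,72)
for y0 in(.111,.113,.115):
  for z in(.148,.150):
    uv=np.array([proj(p,(.538+.02*np.cos(t),y0+.02*np.sin(t),z+h)) for h in(0,.034) for t in a]);print(y0,z,uv.min(0).round(1),uv.max(0).round(1))
E
```

```text
wing (((539.297607421875, 123.34190368652344), (23.30900001525879, 44.180877685546875), 0.0012831722851842642), ((263.0, 176.49998474121094), (25.999996185302734, 48.99999237060547), 0.0)) w3 (539.4428100585938, 123.8647689819336)
col [434, 432, 433, 429, 409, 372, 355, 374, 394, 408, 415, 406, 375, 339, 331, 335, 342, 349, 355, 363, 376, 396, 415, 423, 423, 424, 425, 424, 414, 373, 294, 226, 251, 297, 305, 316, 371, 420, 428, 404, 314, 166, 65, 43, 37, 38]
row182 [200, 199, 201, 217, 291, 373, 378, 309, 248, 243, 260, 286, 318, 357, 391, 411, 415, 420, 423, 423, 417, 399, 364, 323, 297, 279, 265, 283, 345, 387, 340, 247, 206, 200, 199, 199]
capcol [(198, 425), (199, 403), (200, 322), (201, 184), (202, 78), (203, 45), (204, 39), (205, 37), (206, 39), (207, 40), (290, 62), (291, 62), (292, 61), (293, 60), (294, 60), (295, 61), (296, 61), (297, 63), (298, 125), (299, 254), (300, 371), (301, 422), (302, 426), (303, 418)]
caprow [(212, 123), (213, 66), (214, 57), (215, 49), (216, 54), (217, 36), (218, 44), (219, 54), (220, 57), (221, 62), (222, 62), (223, 66), (300, 57), (301, 58), (302, 61), (303, 49), (304, 38), (305, 40), (306, 31), (307, 40), (308, 58), (309, 55), (310, 101), (311, 182), (312, 254), (313, 279)]
0.111 0.148 [217.6 204.5] [306.3 308. ]
0.111 0.15 [217.  205.6] [306.9 310.8]
0.113 0.148 [217.4 201. ] [306.5 304.3]
0.113 0.15 [216.8 202.1] [307.1 307.1]
0.115 0.148 [217.2 197.4] [306.7 300.6]
0.115 0.15 [216.6 198.5] [307.3 303.4]
```

```bash
python3 -m creep '[[0.17,0.03,0,0,0.3],[0,0,0.3,0,0.3],[0,0,0.4,0,0.3],[0,0,0.4,0,0.3],[0,0,0.2,0,0.3],[0,0,0.1,0,0.3],[0,0,0,0,0.3],[0,0,0,0,0.3]]' 100
python3 -c "
from h import *
togo(.5391,.1216,.085,np.pi/2)"
```

```text
time: 21.48
tool_pos: [0.5403, 0.1229, 0.0886]
tcp_rot: [2.221, 2.221, 0.002]
wrist_force: [-0.4, 0.0, -0.3]
width: 0.434
grip_force: 100.1
pos [0.5403 0.1229 0.0886] yaw 1.5708 tilt [0.0015 0.0003] q6 0.179 t 21.475
shift [-0.026 -0.024  0.072] spin 0.0
```

```bash
python3 -m creep '[[-0.02,-0.02,0.07,0,0.3],[0,0,0.1,0,0.3],[0,0,0.1,0,0.3],[0,0,0,0,0.3],[0,0,0,0,0.3]]'
python3 -c "
from h import *
togo(.5391,.1216,.075,np.pi/2)"
python3 -m creep '[[0,0,0.06,0,0.3],[0,0,0,0,0.3]]'
python3 -m creep '[[0,0,0.06,0,0.3],[0,0,0,0,0.3]]'
```

```text
time: 22.1
tool_pos: [0.5386, 0.1218, 0.0742]
tcp_rot: [-2.221, -2.221, 0.0]
wrist_force: [0.6, -0.0, -0.1]
width: 0.435
grip_force: 100.1
pos [0.5386 0.1218 0.0742] yaw 1.5708 tilt [-0.0002 -0.    ] q6 0.177 t 22.1
shift [-0.004  0.011 -0.017] spin 0.0
time: 22.35
tool_pos: [0.5384, 0.1217, 0.0711]
tcp_rot: [-2.221, -2.221, 0.001]
wrist_force: [0.2, -0.1, -0.4]
width: 0.438
grip_force: 100.1
time: 22.6
tool_pos: [0.5395, 0.1218, 0.0692]
tcp_rot: [2.22, 2.221, 0.002]
wrist_force: [-0.9, -1.3, 3.8]
width: 0.436
grip_force: 100.7
```

The cap slid down freely and has reached the beads (about 14.5 mm above the wing, Fz 3.8 N). Pressing.

```bash
for i in 1 2 3 ; do :; done; python3 -m creep '[[0,0,0.04,0,0.3],[0,0,0,0,0.3]]'; python3 -m creep '[[0,0,0.04,0,0.3],[0,0,0,0,0.3]]';python3 -m creep '[[0,0,0.04,0,0.3],[0,0,0,0,0.3]]'
```

```text
time: 22.85
tool_pos: [0.54, 0.1218, 0.0676]
tcp_rot: [2.22, 2.22, 0.003]
wrist_force: [0.4, -1.0, 5.1]
width: 0.43
grip_force: 100.7
time: 23.1
tool_pos: [0.5396, 0.1218, 0.0647]
tcp_rot: [2.22, 2.221, 0.002]
wrist_force: [2.0, -0.9, -0.1]
width: 0.439
grip_force: 100.3
time: 23.35
tool_pos: [0.5385, 0.1217, 0.0614]
tcp_rot: [2.221, 2.221, -0.0]
wrist_force: [3.1, -0.5, -5.1]
width: 0.436
grip_force: 100.5
```

```bash
python3 -m creep '[[0,0,0.04,0,0.3],[0,0,0,0,0.3]]'; python3 -m creep '[[0,0,0.04,0,0.3],[0,0,0,0,0.3]]';python3 -m creep '[[0,0,0.03,0,0.3],[0,0,0,0,0.3]]'
```

```text
time: 23.6
tool_pos: [0.538, 0.1216, 0.0589]
tcp_rot: [-2.221, -2.221, 0.002]
wrist_force: [5.2, -0.4, -9.6]
width: 0.433
grip_force: 101.0
time: 23.85
tool_pos: [0.5376, 0.1217, 0.0578]
tcp_rot: [-2.22, -2.22, 0.003]
wrist_force: [0.8, -1.2, -4.1]
width: 0.437
grip_force: 101.5
time: 24.1
tool_pos: [0.5385, 0.1219, 0.057]
tcp_rot: [-2.221, -2.221, -0.0]
wrist_force: [0.3, 0.1, -2.0]
width: 0.433
grip_force: 101.6
```

```bash
python3 -m creep '[[0,0,0.04,0,0.3],[0,0,0,0,0.3]]'; python3 -m creep '[[0,0,0.04,0,0.3],[0,0,0,0,0.3]]'
```

```text
time: 24.35
tool_pos: [0.539, 0.122, 0.0562]
tcp_rot: [2.221, 2.221, 0.001]
wrist_force: [-2.5, -0.5, 6.3]
width: 0.435
grip_force: 102.6
time: 24.6
tool_pos: [0.5391, 0.1221, 0.0561]
tcp_rot: [-2.221, -2.221, -0.001]
wrist_force: [-8.3, -1.7, 18.2]
width: 0.438
grip_force: 104.0
```

```bash
python3 -m creep '[[0,0,-0.02,0,0.3],[0,0,0,0,0.3],[0,0,0,0,0.3],[0,0,0,0,0.3]]'
python3 - <<'E'
from m import *
p=bot.read_camera("wrist");q=bot.read_camera("scene")
a=cv2.resize(p["pixels"][80:330,130:400],(432,400));b=cv2.resize(q["pixels"][140:230,220:330],(366,300),interpolation=2)
o=np.zeros((400,798,3),np.uint8);o[:,:432]=a;o[:300,432:]=b
cv2.imwrite("pics/f.png",cv2.cvtColor(cv2.convertScaleAbs(o,alpha=1.5,beta=15),cv2.COLOR_RGB2BGR))
s=bot.read_state();print(s["wrist_force"],s["tool_pos"],s["time"])
E
```

```text
time: 25.1
tool_pos: [0.539, 0.122, 0.0562]
tcp_rot: [2.221, 2.221, 0.001]
wrist_force: [-5.1, -1.6, 11.4]
width: 0.432
grip_force: 103.1
[-5.64289354 -0.05620381 12.20638035] [0.53904184 0.12204297 0.05619758] 25.2
```

View pics/f.png

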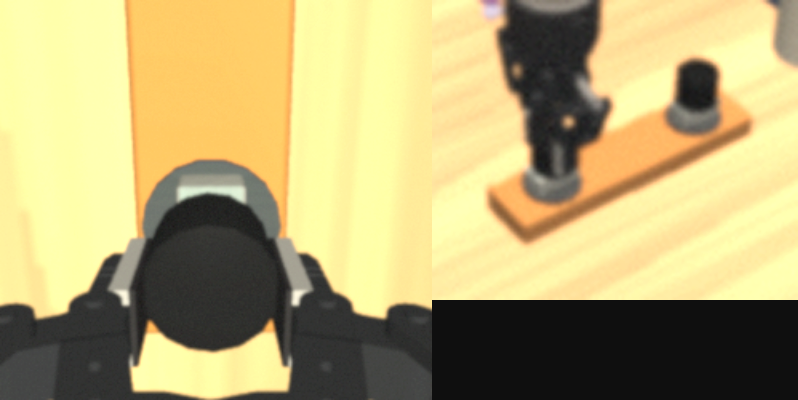

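The cap is flat on the wing, with the wing along the rail showing behind it at (211,187), and Fz about 11–12 N. I ease off slightly and hand in.

```bash
python3 -m creep '[[0,0,-0.004,0,0.3],[0,0,0,0,0.3],[0,0,0,0,0.3],[0,0,0,0,0.3]]' && python3 -c "
from workcell import bot
print(bot.read_state()['wrist_force'],bot.finish_job())"
```

```text
time: 25.7
tool_pos: [0.539, 0.1221, 0.0562]
tcp_rot: [2.221, 2.221, 0.001]
wrist_force: [-5.5, -0.9, 12.1]
width: 0.433
grip_force: 103.1
the job is handed in; nothing more can be done
[-5.47628855 -0.93630367 12.0638537 ] None
```

The lock is turned a quarter turn clockwise and stayed; the black cap is snapped home flat on the wing, and I handed the job in at 25.7 s with the arm still gripping and pressing at about 12 N.

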